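Unlock the cutlery chest and hold the key turned

TASK

Swing the keyhole-cover lever on the cutlery chest out of the way, until it clicks into its notch between the two brass ribs. Then take the key with the rectangular bow from the key stand (leave the other two keys in their slots), push it fully home in the keyhole, wiggling it a little if the sticky pins hold it up, and turn it a quarter turn clockwise as far as it goes. The lock springs back, so finish while still gripping the key and holding it turned against the spring.

Things in the scene. Friction and masses are not known exactly. Their poses are not given: they have to be found in the camera images.
- lever (a joint): Turn of the flat brass lever (5 to 10 mm above the chest's lid), rad, growing counter-clockwise from above; starts at 0 to 0.2. At 0 its knob is on the chest's +y side, its cover disc (16 mm radius, 60 mm from the pivot) over the keyhole. Over-centre: up to 4 N at the knob holds it back midway and returns it to about 0.1 if let go before 1.2; past 1.4 it snaps into the notch between two low ribs on the lid, against a stop at 1.5.
- lever_pivot (a point): On the lever's vertical pivot axis, 11 mm above the lid, 111 mm above the worktop. Fixed; its axes are the chest's: x to the chest's back, y along its length, z up. The knob is 75 mm from the axis: along the chest's +y at lever 0, along its -x at 1.57. The keyhole is 60 mm away along -y.
- lever_knob (a point): Middle of the lever's round upright dark wooden knob: 19 mm diameter, 30 mm tall, its top 48 mm above the lid, this point 33 mm above the lid. Moves with the lever.
- key_bow (a point): The key to use; this point is the centre of its bow, a plain rectangular steel plate 36 mm wide (y), 30 mm tall, 10 mm thick (x). It stands upright in any one of the stand's three slots, z up. Below the bow: a collar 12 mm tall (11 by 22 mm), its underside the shoulder, 27 mm below this point; then the blade. Works either way round (half a turn about z).
- key: The same key; origin at the tip of its blade, 63 mm under the centre of the bow. Blade 36 mm long, 14 mm wide (y), 5 mm thick (x), its lowest 5 mm tapered. In the stand its shoulder rests on the stand's top. Mass 60 to 110 g.
- key_disc_bow (a point): Another key with the same blade and collar, not to be used: its bow is a round disc of 36 mm diameter, 10 mm thick. This point is in the bow, 63 mm above the blade's tip.
- key_ring_bow (a point): Another key with the same blade and collar, not to be used: its bow is an open ring of 37 mm outer diameter made of 9 mm bar. This point is in the bow, 63 mm above the blade's tip.
- stand: Fixed light wooden block, 70 mm (x) by 200 mm (y) by 45 mm tall, origin in the middle of its underside. Three slots 40 mm deep in its top at y = -62, 0 and +62 mm, 7.8 mm (x) by 16.8 mm (y), each with a key upright in it, key x along the stand's x.
- chest: Fixed wooden cutlery chest, 240 mm (x) by 300 mm (y) by 100 mm tall, origin in the middle of its underside, front facing -x. On the lid: the lever with its pivot in the middle, the keyhole at y = -60 mm, a steel bolt in front of the keyhole (up to 15 mm tall, 40 mm or more from it) and a napkin ring in the far corner at +x, +y.
- keyhole (a point): Middle of the keyhole's mouth on the plug's face, 2 mm above the lid; axes are the chest's and do not turn. With the plug at 0 the keyway is a vertical slot 7 mm (x) by 16.5 mm (y), bevelled, 46 mm deep: the key goes straight down, its x along the chest's x. Two sticky sprung pins 13 and 24 mm down resist with about 3 to 15 N. Fully home, the shoulder is on the face, the bow's centre 27 mm above.
- plug (a joint): Turn of the lock plug about the vertical through the keyhole, rad, growing clockwise seen from above; 0 at rest, hard stop at 1.5 (the quarter turn). A spring turns it back with about 0.03 N m at 0 and 0.09 N m at the stop. The key has about 0.15 rad of play in the keyway.
Not all that is in view belongs to the job. Leave any green or pink look-alike of the key alone.

How it is judged:
By the outcome, as a careful person would: the job done as asked, in the order asked, and still so for the second after the job is handed in, while the arm keeps its last pose, push and grip.
It also fails if it takes over 64 s, if anything falls off the work surface, if the arm or the gripper's body presses on something with over 40 N, if the wrist force passes 120 N, or if a joint passes its speed limit or range.

ROBOT

A 7-joint arm with a two-finger parallel gripper is mounted at the origin on the work surface. World frame = base frame: x ahead of the robot, y to its left, z up, the work surface at z = 0. Lengths are in m, angles in rad, forces in N, time in s.
With the tool pointing down it reaches from about 0.4 to 0.75 m from the base axis. Payload 19.5 kg.
Tool frame: the origin (TCP) lies between the finger pads; the fingertips stand 22 mm ahead of it and the grasp point (between the pads) lies 3 mm ahead of it; z points along the fingers, y is the line along which they close (so a half turn about z gives the same grasp; the last joint's range is limited). The gripper opens to 85 mm and grips with 20 to 120 N. Pads are 22 mm wide; open, the fingers measure 114 mm over their backs; the gripper's body (76 mm by 85 mm) begins 54 mm behind the grasp point. The pads swing forward as they close: fully open they stand 13 mm farther back than shut.
Start: joints at [1.178, 0.707, -0.028, 1.485, 0.022, 0.951, -0.075], TCP at [0.198, -0.54, 0.253] pointing down, gripper open.
Joint ranges: [-2.71, 2.71], [-0.32, 2.16], [-1.57, 1.52], [0, 2.45], [-1.46, 4.6], [0, 2.02], [-2.83, 2.83]. Speed limits (rad/s): [1.89, 1.89, 2.57, 2.57, 3.01, 3.01, 3.01].

INTERFACE

Orientations are given as a unit quaternion [w, x, y, z].
In Python, from rig import r gives the robot as it stands. Calls block until the motion is done:
- r.move_to(position, orientation): joint-space move of the TCP to a pose.
- r.line_to(position, rot=None, rate=0.15, guard=None): straight line of the TCP; rot=None keeps the orientation; rate is the mean speed in m/s. With guard (N) it stops when the force on the tool has changed by that much, and returns True; else False.
- r.set_joints(angles): joint-space move.
- r.gripper_to(opening, force=None): opening from 0.0 (shut) to 1.0 (fully open); force is the grip in N (None keeps the last); returns when the fingers have stopped.
- r.wait(seconds).
- r.solve_ik(position, orientation): joint angles nearest the present ones, or None.
- r.read_state(): the state.
- r.snapshot(name): name is "side" or "top"; returns the picture (400x640x3 uint8, red, green, blue); there is no depth.
- r.camera_params(name): a dict with "fx", "fy", "cx", "cy" (pixels), "T" (4x4, takes a point from camera to world coordinates). Camera axes: x right, y down, z forward; pixel columns grow to the right and rows downward; lengths in m; the calibration is good to about 2 mm. A picture is of the moment at which its call begins. camera_params takes no time and is no camera call.
A pose or a line that the arm cannot do raises r.PlanningError and nothing moves.
- r.job_done(): hands the job in; it is judged then, once.
Trained networks look in the newest picture that a camera, given by its name, has taken for a name from the list of things; names that differ only in an ending like _2 or _b are one class to them, and where a whole thing is asked for, a point or a joint stands for the part that bears it (a point fixed in the world has none). Each returns a list of dicts, best first, with "conf" (0 to 1); they miss things now and then, are a little off and sometimes report something else, mostly with a low value. They report only what shows in the picture. A call takes as long as a camera call. They do not tell look-alikes from the thing itself.
- r.look_for(label, camera): "location" ([x, y, z] in m, in world coordinates, good to about 4 mm: the middle of the surface that is visible of it).
- r.pinpoint(label, camera): "location" ([x, y, z] in m, in world coordinates, good to about 4 mm: a listed point, or the origin of a listed thing).
The state is a dict: "time": time; "joints": joint angles; "qd": joint speeds; "joint_torque": joint torques, N m; "eef_pos": TCP position; "tool_rot": TCP orientation; "wrist_force": force on the tool from outside, world axes, zero at the start; "torque": the same for the moment, N m; "width": opening from 0.0 (shut) to 1.0 (fully open); "grasp_force": force on a finger pad.
Only numpy, scipy, OpenCV 4.12 (cv2) and the standard library are available. Lean on these libraries where they do the work, as an engineer would, in place of code of your own. Each camera call takes 0.05 s, during which the arm holds its last target. There are 200 camera calls.

## Working session

There is one attempt and no reset: what is moved stays moved. The work goes in short steps, each a Python script; the robot and the scene stay as the last script left them, time stands still between calls to the robot, and variables do not carry over. Pictures are saved under pics/ and viewed, at most 10 in all, crops included, and the job is handed in when it is done.

```bash
mkdir -p pics; ls
python3 - <<'E'
from rig import r
import cv2,numpy as np
for c in("side","top"):
    im=r.snapshot(c); cv2.imwrite(f"pics/{c}0.png",im[:,:,::-1])
    P=r.camera_params(c);T=np.array(P["T"]);print(c,P["fx"],P["cx"],P["cy"],T.round(3).tolist())
    for l in("lever_pivot","lever_knob","key_bow","key_disc_bow","key_ring_bow","stand","chest","keyhole"):
        for d in r.pinpoint(l,c)[:3]:
            p=np.array(d["location"]);q=np.linalg.inv(T)@[*p,1]
            print(l,round(d["conf"],2),p.round(4),(q[:2]/q[2]*P["fx"]+[P["cx"],P["cy"]]).round())
s=r.read_state();print(s["time"],s["tool_rot"],s["width"])
E
```

```text
pics
side 401.0274884733697 315.7622575164669 201.36573359505613 [[0.995, -0.068, 0.071, 0.466], [-0.097, -0.584, 0.806, -0.933], [-0.013, -0.809, -0.588, 0.712], [0.0, 0.0, 0.0, 1.0]]
lever_pivot 0.72 [0.5503 0.1404 0.1117] [312. 153.]
key_bow 0.91 [ 0.3876 -0.2933  0.0081] [259. 288.]
key_bow 0.69 [ 0.5674 -0.2412  0.0678] [334. 248.]
key_bow 0.56 [ 0.527  -0.4874  0.005 ] [329. 359.]
key_disc_bow 0.62 [ 0.5486 -0.2996  0.0687] [329. 266.]
key_ring_bow 0.57 [ 0.567  -0.2428  0.0666] [333. 249.]
stand 0.68 [ 0.549  -0.299  -0.0009] [329. 287.]
chest 0.94 [0.5468 0.1402 0.0023] [311. 183.]
chest 0.15 [0.5497 0.1388 0.1116] [311. 153.]
keyhole 0.59 [0.5621 0.0799 0.1022] [317. 166.]
top 386.1650440113971 318.9273921469368 204.54868126714567 [[-0.001, -0.997, 0.072, 0.461], [-1.0, -0.001, -0.021, -0.131], [0.021, -0.072, -0.997, 1.094], [0.0, 0.0, 0.0, 1.0]]
lever_pivot 0.84 [0.5508 0.1368 0.1071] [206. 197.]
lever_knob 0.97 [0.5262 0.2061 0.1369] [174. 206.]
key_bow 0.67 [ 0.4001 -0.5719  0.0036] [467. 254.]
key_bow 0.61 [ 0.3884 -0.2939  0.0026] [369. 258.]
key_bow 0.61 [ 0.5225 -0.4812  0.0039] [434. 211.]
key_disc_bow 0.57 [ 0.5482 -0.3028  0.0677] [375. 200.]
key_ring_bow 0.48 [ 0.5699 -0.2439  0.0693] [353. 192.]
stand 0.77 [ 0.5456 -0.3015 -0.0009] [371. 203.]
stand 0.19 [0.5535 0.135  0.1096] [206. 196.]
chest 0.79 [ 0.5528  0.135  -0.0028] [217. 200.]
keyhole 0.66 [0.565  0.0791 0.1022] [229. 192.]
0.9 [-6.15375770e-05  9.84656001e-01  1.74506606e-01 -3.34275242e-06] 0.9960698761935186
```

Run:
```python
import cv2,numpy as np
a=cv2.imread("pics/side0.png");b=cv2.imread("pics/top0.png")
cv2.imwrite("pics/both0.png",np.hstack([cv2.resize(a,(400,250),interpolation=3),cv2.resize(b,(400,250),interpolation=3)]))
# crops: stand
c1=cv2.resize(a[220:320,250:410],(800,500)[:2] and (480,300),interpolation=cv2.INTER_CUBIC)
c2=cv2.resize(b[150:260,320:430],(300,300),interpolation=cv2.INTER_CUBIC)
c3=cv2.resize(a[95:225,240:400],(369,300),interpolation=cv2.INTER_CUBIC)
c4=cv2.resize(b[140:260,140:300],(400,300),interpolation=cv2.INTER_CUBIC)
cv2.imwrite("pics/crops0.png",np.vstack([np.hstack([c1,c2]),np.hstack([c3,c4,np.zeros((300,11,3),np.uint8)])]))
```

```text
(no output)
```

View pics/crops0.png

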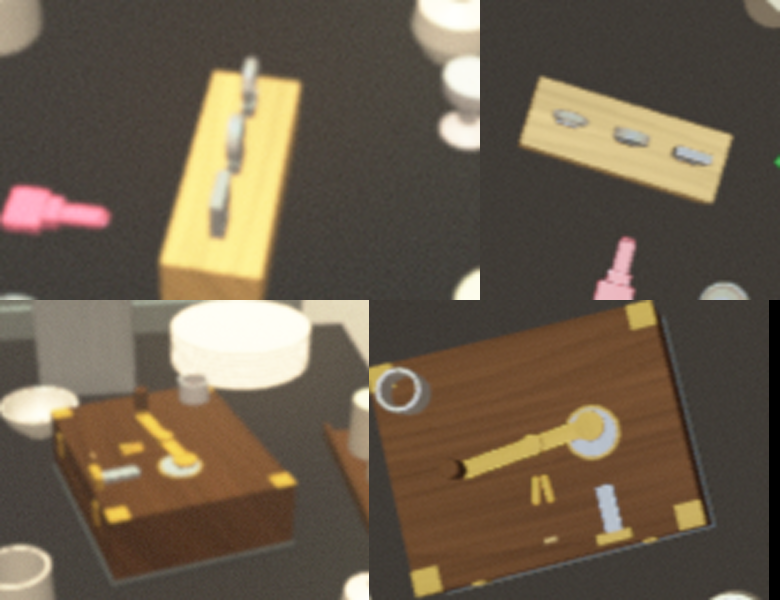

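View pics/top0.png

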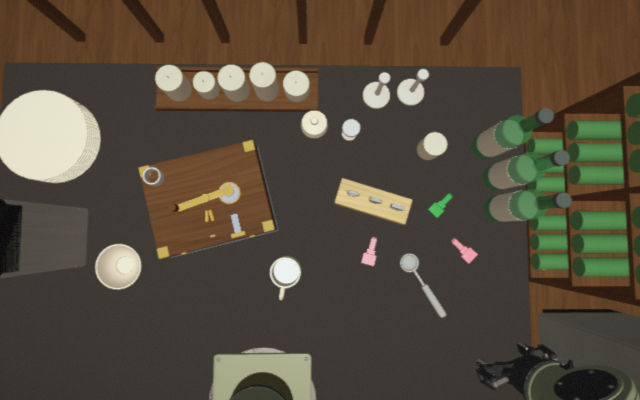

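View pics/side0.png

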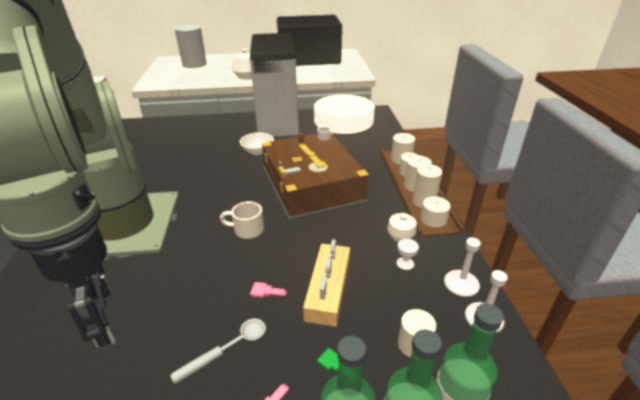

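Candidates, by pixel in the top view:
- Stand keys at (353,192), (375,199) and (397,207).
- Pink look-alikes at (369,250) and (464,250), and a green one at (440,205). These are out.

The side view shows the flat-topped bow on the nearest stand key, side pixel (323,290) and top pixel (397,207). Next I'll refine the poses and check that choice in a crop.

```bash
cat > h.py <<'E'
from rig import r
import cv2,numpy as np
from scipy.spatial.transform import Rotation as R
def ray(c,uv,z):
    P=r.camera_params(c);T=np.array(P["T"])
    d=T[:3,:3]@[(uv[0]-P["cx"])/P["fx"],(uv[1]-P["cy"])/P["fy"],1.];o=T[:3,3]
    return (o+d*(z-o[2])/d[2])[:2]
def quat(phi):  # tool down, closing line y at heading phi
    c,s=np.cos(phi),np.sin(phi)
    q=R.from_matrix(np.array([[-s,c,0],[c,s,0],[0,0,-1]]).astype(float)) if 0 else R.from_matrix(np.column_stack([[-s,c,0],[c,s,0],[0,0,-1]]))
    return q.as_quat()[[3,0,1,2]]
def pin(l,c,n=4,near=None,rad=.03):
    L=[]
    for _ in range(n):
        r.snapshot(c)
        for d in r.pinpoint(l,c):
            p=np.array(d["location"])
            if near is None or np.linalg.norm(p[:2]-near)<rad: L.append(p);break
    return (np.mean(L,0).round(4),np.std(L,0).round(4)) if L else None
def rect(c,mask,z,close=5):
    m=cv2.morphologyEx(mask.astype(np.uint8),cv2.MORPH_CLOSE,np.ones((close,close)))
    k=max(cv2.findContours(m,0,2)[0],key=cv2.contourArea)[:,0]
    w=np.array([ray(c,p,z) for p in k],np.float32)
    return cv2.minAreaRect(w*1000)
E
python3 - <<'E'
from h import *
for l,n in(("lever_pivot",(.55,.138)),("lever_knob",(.526,.206)),("stand",(.547,-.3)),("keyhole",(.563,.08)),("chest",(.55,.138)),("key_bow",(.527,-.359)),("key_disc_bow",(.548,-.3)),("key_ring_bow",(.567,-.243))):
    print(l,[pin(l,c,3,n) for c in("side","top")])
im=r.snapshot("top");hsv=cv2.cvtColor(im,cv2.COLOR_RGB2HSV)
m=np.zeros(im.shape[:2],bool);w=np.s_[170:230,325:420];m[w]=(hsv[w][...,2]>110)
print("stand",rect("top",m,.045,9))
m[:]=0;w=np.s_[135:265,130:280];m[w]=(hsv[w][...,1]>85)&(hsv[w][...,2]>45)
print("chest",rect("top",m,.1,9))
s=r.snapshot("side")
a=cv2.resize(s[235:300,305:350],(380,550),interpolation=2);b=cv2.resize(im[175:225,330:416],(420,244),interpolation=2)
o=np.zeros((550,800,3),np.uint8);o[:,:380]=a;o[:244,380:]=b
o[250:550,380:800]=cv2.resize((m*255).astype(np.uint8)[135:265,130:280],(420,300))[...,None]
cv2.imwrite("pics/c1.png",o[...,::-1])
for phi in np.arange(-3,3.2,.5):
    print(round(phi,1),[None if j is None else round(j[6],2) for j in (r.solve_ik([x,y,z],quat(phi)) for x,y,z in((.526,.206,.145),(.476,.127,.145),(.527,-.359,.072),(.563,.08,.13)))])
E
```

```text
lever_pivot [(array([0.5498, 0.1385, 0.1123]), array([0.0006, 0.0011, 0.0012])), (array([0.5517, 0.1352, 0.1071]), array([0.0008, 0.0005, 0.0013]))]
lever_knob [(array([0.5225, 0.207 , 0.1311]), array([0.0001, 0.0011, 0.0003])), (array([0.5252, 0.2062, 0.1343]), array([0.0018, 0.0015, 0.0005]))]
stand [(array([ 0.5488, -0.3011,  0.0332]), array([0.0027, 0.0012, 0.0344])), (array([ 0.5468, -0.3031, -0.0014]), array([0.0009, 0.0022, 0.0012]))]
keyhole [(array([0.5602, 0.0775, 0.1071]), array([0.0001, 0.0003, 0.0008])), (array([0.5637, 0.0801, 0.1018]), array([0.0009, 0.0011, 0.0009]))]
chest [(array([5.476e-01, 1.388e-01, 4.000e-04]), array([0.0015, 0.001 , 0.001 ])), (array([ 0.5517,  0.1386, -0.0018]), array([0.0006, 0.0012, 0.001 ]))]
key_bow [(array([ 0.5323, -0.3608,  0.0757]), array([0.0007, 0.0017, 0.0013])), (array([ 0.5334, -0.3604,  0.0746]), array([0.001 , 0.0015, 0.0001]))]
key_disc_bow [(array([ 0.545 , -0.3021,  0.0684]), array([0.0013, 0.0009, 0.0015])), (array([ 0.5476, -0.3048,  0.0686]), array([0.0014, 0.0015, 0.0013]))]
key_ring_bow [(array([ 0.5673, -0.2426,  0.0676
[... 652 characters left out ...]
[np.float64(-1.22), np.float64(-1.11), np.float64(-0.5), np.float64(-1.06)]
-0.5 [np.float64(-0.88), np.float64(-0.79), np.float64(-0.1), np.float64(-0.73)]
0.0 [np.float64(-0.55), np.float64(-0.47), np.float64(0.3), np.float64(-0.4)]
0.5 [np.float64(-0.2), np.float64(-0.14), np.float64(0.7), np.float64(-0.06)]
1.0 [np.float64(0.17), np.float64(0.19), np.float64(1.07), np.float64(0.29)]
1.5 [np.float64(0.54), np.float64(0.53), np.float64(1.47), np.float64(0.66)]
2.0 [np.float64(0.67), np.float64(0.72), np.float64(1.69), np.float64(1.0)]
2.5 [np.float64(1.17), np.float64(1.11), np.float64(-2.57), np.float64(1.31)]
3.0 [np.float64(1.58), np.float64(-2.69), np.float64(-2.17), np.float64(-2.72)]
```

View pics/c1.png

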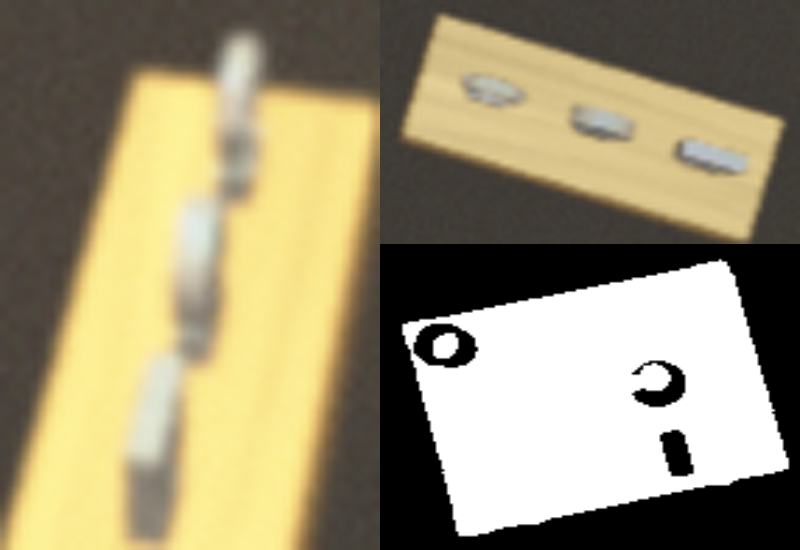

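The crop confirms it. The nearest key, at crop (150,450), has a flat rectangular top, while the other two tops are rounded. So the key is at about (0.530,-0.360). Lever first.

```bash
cat >> h.py <<'E'
piv=np.array([.5500,.1368]);yaw=.2474
E
python3 - <<'E'
from h import *
def pose(a,z): 
    h=yaw+np.pi/2+a
    return [*(piv+.075*np.array([np.cos(h),np.sin(h)])),z],quat(h-np.pi/2)
a0=.11
r.gripper_to(.45,20)
p,q=pose(a0,.26);r.move_to(p,q)
print(r.line_to(pose(a0,.141)[0],rate=.12,guard=8),r.read_state()["eef_pos"])
r.gripper_to(.27,20);print(r.read_state()["width"],r.read_state()["grasp_force"],r.read_state()["time"])
for a in np.linspace(.25,1.45,9):
    p,q=pose(a,.141);r.line_to(p,q,rate=.08)
    print(round(a,2),np.round(r.read_state()["wrist_force"],1))
for a in (1.5,1.54,1.58):
    p,q=pose(a,.141);g=r.line_to(p,q,rate=.04,guard=10);print(a,g,np.round(r.read_state()["wrist_force"],1))
    if g:break
r.gripper_to(.45);p=r.read_state()["eef_pos"];r.line_to([p[0],p[1],.26],rate=.2)
r.move_to([.40,-.20,.32],quat(.8))
im=r.snapshot("top");s=r.snapshot("side");print(r.read_state()["time"])
cv2.imwrite("pics/t2.png",im[...,::-1])
for l in("keyhole","lever_knob","lever_pivot"):print(l,[pin(l,c,4) for c in("side","top")])
o=np.hstack([cv2.resize(im[140:260,140:290],(420,336),interpolation=2),cv2.resize(s[120:220,255:375],(380,336),interpolation=2)])
cv2.imwrite("pics/c2.png",o[...,::-1])
E
```

```text
False [0.52399071 0.2071475  0.14160469]
0.2726021240453382 0.0 10.6333
0.25 [ 0.4  0.4 -0.1]
0.4 [ 1.4 -0.2  0.2]
0.55 [ 2.1  1.3 -1.3]
0.7 [ 1.9  2.1 -1.8]
0.85 [ 1.4  1.8 -2.2]
1.0 [ 1.3  1.5 -0.8]
1.15 [-0.2  0.5 -0.9]
1.3 [0.5 0.6 0.7]
1.45 [-0.6 -2.8 -1.4]
1.5 False [-0.2  0.6 -0. ]
1.54 False [-1.3  4.9  1.9]
1.58 False [-4.4 20.4 -3. ]
16.475
keyhole [(array([0.5627, 0.08  , 0.104 ]), array([0.0016, 0.0012, 0.001 ])), (array([0.5643, 0.0797, 0.1017]), array([0.0015, 0.0001, 0.0005]))]
lever_knob [(array([0.473 , 0.1244, 0.1326]), array([0.0007, 0.0011, 0.0019])), (array([0.4766, 0.1229, 0.1327]), array([0.0011, 0.0011, 0.0007]))]
lever_pivot [(array([0.5503, 0.1378, 0.113 ]), array([0.0012, 0.0018, 0.0011])), (array([0.5524, 0.1366, 0.0795]), array([0.0014, 0.0005, 0.0475]))]
```

View pics/c2.png

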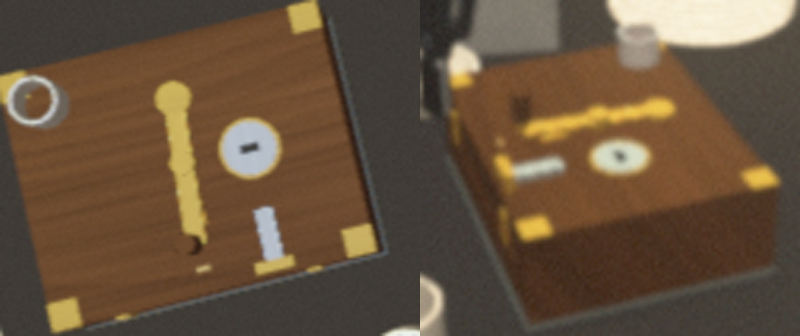

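The top crop shows the lever lying between its ribs, with the knob at (190,243) and the keyhole free at (249,148). That puts the lever at about 1.50. Next I'll refine the keyhole and slot positions, then grasp the key.

```bash
cat > kh.py <<'E'
from h import *
def keyhole(c,near=(.5637,.0795)):
    im=r.snapshot(c);P=r.camera_params(c);T=np.array(P["T"])
    q=np.linalg.inv(T)@[*near,.102,1];u0,v0=np.array(q[:2]/q[2]*P["fx"]+[P["cx"],P["cy"]])
    hsv=cv2.cvtColor(im,cv2.COLOR_RGB2HSV).astype(int);V,U=np.mgrid[:400,:640];d=np.hypot(U-u0,V-v0)
    m=((d<14)&(hsv[...,1]<70)&(hsv[...,2]>110)).astype(np.uint8)
    n,L,S,_=cv2.connectedComponentsWithStats(m);k=L[int(round(v0))-3:int(round(v0))+4,:][:, int(u0)-9:int(u0)+10]
    k=np.bincount(k[k>0]).argmax();h=cv2.convexHull(np.argwhere(L==k)[:,::-1].astype(np.int32))
    M=cv2.moments(h);cen=(M["m10"]/M["m00"],M["m01"]/M["m00"])
    g=im.mean(2);lo=np.clip(np.median(g[L==k])-25-g,0,None)*(d<7)
    sl=((U*lo).sum()/lo.sum(),(V*lo).sum()/lo.sum())
    return ray(c,cen,.102).round(4),ray(c,sl,.101).round(4),S[k,4]
E
python3 - <<'E'
from kh import *
for c in("side","top"):print(c,*keyhole(c))
# stand side rect + key top-face fits
im=r.snapshot("top");hsv=cv2.cvtColor(im,cv2.COLOR_RGB2HSV)
for c,w in(("top",np.s_[170:230,325:420]),("side",np.s_[235:325,300:355])):
    im=r.snapshot(c);hsv=cv2.cvtColor(im,cv2.COLOR_RGB2HSV)
    m=np.zeros(im.shape[:2],bool);m[w]=(hsv[w][...,1]>60)&(hsv[w][...,2]>(110 if c=="top" else 190));print(c,rect(c,m,.045,9))
E
```

```text
side [0.5621 0.0782] [0.5648 0.0892] 114
top [0.5643 0.0801] [0.5644 0.0803] 294
top ((547.4089965820312, -301.0556640625), (205.05406188964844, 75.20318603515625), 72.8134994506836)
side ((546.8843383789062, -303.6737976074219), (203.33428955078125, 71.27841186523438), 72.93643188476562)
```

Run:
```python
from h import *
K=np.array([.5289,-.3607]);q=quat(-.3)
r.gripper_to(.5,20);r.move_to([*K,.17],q)
print(r.line_to([*K,.081],rate=.12,guard=8))
f=lambda:(np.round(r.read_state()["wrist_force"],1),np.round(r.read_state()["torque"],2),np.round(r.read_state()["eef_pos"],4),r.read_state()["width"],r.read_state()["grasp_force"])
print(*f());r.gripper_to(0,25);print(*f())
r.gripper_to(0,80);print(*f())
r.line_to([*K,.16],rate=.08);print(*f())
im=r.snapshot("top");s=r.snapshot("side");print(r.read_state()["time"])
print([pin("key_bow",c,2,K,.04) for c in("side","top")])
cv2.imwrite("pics/c3.png",np.hstack([cv2.resize(im[150:270,330:450],(400,400),interpolation=2),cv2.resize(s[200:320,260:380],(400,400),interpolation=2)])[...,::-1])
```

```text
False
[-0.3  0.4 -0.1] [0.07 0.01 0.01] [ 0.5292 -0.3608  0.0818] 0.4997587579885818 0.0
[-0.5  0.3  5.7] [0.05 0.13 0.04] [ 0.5291 -0.3608  0.0814] 0.1096636825602785 29.664579033851624
[-0.8 -0.3  7.6] [ 0.12  0.27 -0.05] [ 0.5291 -0.3608  0.0815] 0.09710295236862929 78.29086661338806
[ 0.4  0.7 -0.6] [-0.02 -0.01  0.  ] [ 0.5287 -0.3606  0.1594] 0.10286767218534396 77.94063091278076
23.075
[(array([ 0.5312, -0.3582,  0.1553]), array([0.0006, 0.001 , 0.0006])), (array([ 0.5327, -0.3618,  0.1505]), array([0.0006, 0.0022, 0.0018]))]
```

View pics/c3.png

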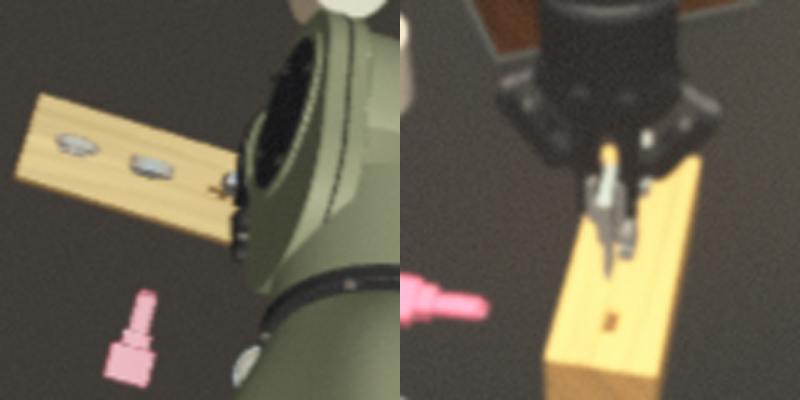

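Side crop: the key hangs between the pads at (605,200), and its slot at (610,320) is empty. The other two keys are still in place. Now the insertion, with a guarded search.

Run:
```python
from h import *
r.line_to([.5287,-.3606,.23],rate=.25)
H=np.array([.5640,.0793]);q=quat(yaw)
r.move_to([*H,.20],q)
ex=np.array([np.cos(yaw),np.sin(yaw)]);ey=np.array([-ex[1],ex[0]])
S=lambda:r.read_state()
print(S()["time"])
offs=sorted([(a*.001,b*.0012) for a in range(-3,4) for b in range(-3,4)],key=lambda o:np.hypot(*o))
for o in offs:
    p=H+o[0]*ex+o[1]*ey
    r.line_to([*p,.178],rate=.15)
    g=r.line_to([*p,.164],rate=.05,guard=5)
    s=S();print(np.round(np.array(o)*1000,1),g,np.round(s["eef_pos"],4),np.round(s["wrist_force"],1),np.round(s["torque"],2),round(s["time"],1))
    if not g or s["eef_pos"][2]<.1675: break
    if s["time"]>42: break
```

```text
25.5333
[0. 0.] False [0.564  0.0793 0.1639] [-1.1 -0.1  0.2] [-0.    0.01 -0.06] 26.3
```

Run:
```python
from h import *
H=np.array([.5640,.0793]);S=r.read_state
def rep(t,g=None):
    s=S();print(t,g,np.round(s["eef_pos"],4),np.round(s["wrist_force"],1),np.round(s["torque"],2),round(s["width"],3),round(s["time"],1))
rep("0")
for i in range(8):
    z=S()["eef_pos"][2]
    g=r.line_to([*H,.136],rot=quat(yaw),rate=.04,guard=25);rep("push",g)
    if not g or S()["eef_pos"][2]<.1385: break
    z=S()["eef_pos"][2]
    for d in(.06,-.06,0): r.line_to([*H,z-.001],rot=quat(yaw+d),rate=.05)
    rep("wig")
```

```text
0 None [0.564  0.0793 0.1639] [-1.1 -0.1  0.2] [-0.    0.01 -0.06] 0.098 26.3
push True [0.5644 0.0795 0.1383] [-2.4  0.  14.8] [-0.26  0.68  0.01] 0.102 26.9
```

Run:
```python
from h import *
H=np.array([.5640,.0793]);S=r.read_state
def rep(t,g=None):
    s=S();print(t,g,np.round(s["eef_pos"],4),np.round(s["wrist_force"],1),np.round(s["torque"],2),round(s["width"],3),round(s["time"],1))
for d in(.06,-.06,0): r.line_to([*H,.138],rot=quat(yaw+d),rate=.05);rep("wig")
g=r.line_to([*H,.132],rate=.03,guard=30);rep("push",g)
r.line_to([*H,.137],rate=.05);rep("relax")
s=r.snapshot("side");
cv2.imwrite("pics/c4.png",cv2.resize(s[110:230,240:400],(800,600),interpolation=2)[...,::-1])
```

```text
wig None [0.5644 0.0794 0.1383] [-3.  -0.2 13.5] [-0.16  0.61  0.09] 0.102 27.2
wig None [0.5644 0.0794 0.1383] [-2.5 -1.2 12.7] [-0.23  0.46 -0.01] 0.099 27.4
wig None [0.5644 0.0794 0.1384] [-2.1 -0.2 13.6] [-0.21  0.5   0.01] 0.1 27.7
push True [0.5645 0.0795 0.1377] [-7.4 -2.3 25.6] [-0.45  1.81  0.03] 0.099 27.9
relax None [0.5644 0.0795 0.1378] [-4.  -0.6 23.2] [-0.28  1.07  0.05] 0.101 28.1
```

View pics/c4.png

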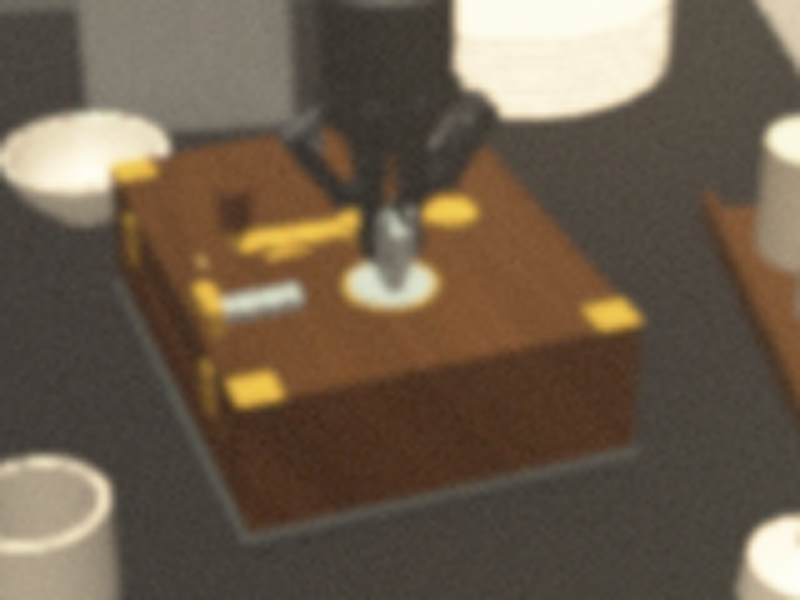

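The shoulder sits on the plug face in the crop at (390,285), and z matches the seated height. Now I'll turn it clockwise.

Run:
```python
from h import *
H=np.array([.5643,.0794]);S=r.read_state
def ph():
    w,x,y,z=S()["tool_rot"];Y=R.from_quat([x,y,z,w]).as_matrix()[:,1];return np.arctan2(Y[1],Y[0])
def rep(t,g=None):
    s=S();print(np.round(t,2),g,"turned",round(yaw-ph(),3),np.round(s["eef_pos"],4),np.round(s["wrist_force"],1),np.round(s["torque"],2),round(s["width"],3),round(s["time"],1))
r.gripper_to(0,110);rep(0)
for d in [.2,.4,.6,.8,1.0,1.2,1.4,1.5,1.56,1.62,1.68,1.72,1.76,1.8]:
    r.line_to([*H,.1372],rot=quat(yaw-d),rate=.05);rep(d)
    if abs(S()["torque"][2])>.8: break
```

```text
0 None turned 0.0 [0.5644 0.0795 0.1378] [-4.9 -1.7 23.9] [-0.33  1.21  0.06] 0.097 28.4
0.2 None turned 0.201 [0.5646 0.0794 0.1378] [-4.6 -2.9 20.3] [-0.54  1.07  0.05] 0.091 28.8
0.4 None turned 0.401 [0.5647 0.0793 0.1379] [-3.9 -3.1 20.9] [-0.56  0.9   0.05] 0.101 29.1
0.6 None turned 0.601 [0.5648 0.0793 0.1379] [-4.  -3.3 19.8] [-0.61  0.84  0.02] 0.097 29.4
0.8 None turned 0.801 [0.5649 0.0793 0.1379] [-3.3 -2.7 19.4] [-0.55  0.73  0.03] 0.099 29.8
1.0 None turned 1.001 [0.5649 0.0792 0.1379] [-2.9 -2.3 19.2] [-0.59  0.58 -0.04] 0.095 30.1
1.2 None turned 1.201 [0.5649 0.0791 0.1379] [-2.6 -2.6 19.1] [-0.72  0.58  0.06] 0.096 30.5
1.4 None turned 1.401 [0.5649 0.0791 0.1379] [-2.6 -3.1 19.4] [-0.71  0.66  0.08] 0.1 30.9
1.5 None turned 1.501 [0.5649 0.079  0.1379] [-3.4 -1.6 19.4] [-0.65  0.66  0.07] 0.092 31.1
1.56 None turned 1.561 [0.5649 0.079  0.1379] [-3.3 -3.3 19.3] [-0.67  0.63  0.13] 0.096 31.4
1.62 None turned 1.621 [0.5649 0.0791 0.1379] [-2.2 -1.9 19.1] [-0.65  0.69  0.09] 0.097 31.6
1.68 None turned 1.68 [0.5649 0.0792 0.1379] [-2.8 -1.8 19.2] [-0.36  0.62  0.11] 0.097 31.9
1.72 None turned 1.72 [0.565  0.0792 0.1379] [-1.6 -2.  19.1] [-0.34  0.57  0.3 ] 0.096 32.1
1.76 None turned 1.76 [0.565  0.0792 0.1379] [-3.2 -1.8 18.9] [-0.34  0.52  0.42] 0.097 32.4
1.8 None turned 1.799 [0.565  0.0792 0.1379] [-1.7 -1.6 17.9] [-0.4   0.45  0.69] 0.096 32.6
```

Torque rises steadily from 1.68 on, so the plug is at its stop. One visual check before handing in.

Run:
```python
from h import *
r.wait(1.0);s=r.snapshot("side");t=r.read_state();print(t["time"],np.round(t["torque"],2),np.round(t["wrist_force"],1),np.round(t["eef_pos"],4),t["grasp_force"])
cv2.imwrite("pics/c5.png",cv2.resize(s[110:230,240:400],(800,600),interpolation=2)[...,::-1])
```

```text
33.65 [-0.4   0.48  0.7 ] [-2.2 -1.1 18.2] [0.5651 0.0792 0.1379] 108.74903440475464
```

View pics/c5.png

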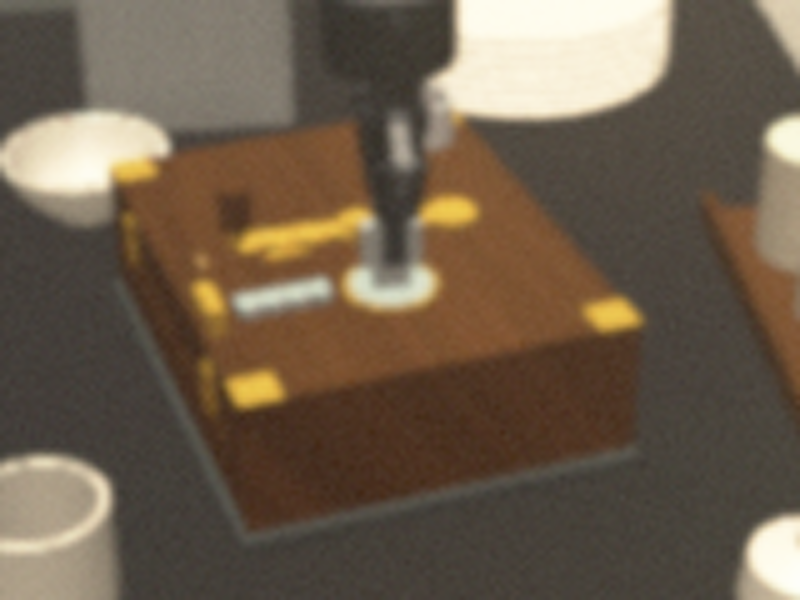

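The key now shows broadside at (390,250), the bolt has drawn back to (280,295), and the lever is still in its notch.

```bash
python3 -c "
from rig import r
print(r.job_done())"
```

```text
the job is handed in; nothing more can be done
None
```

The job is handed in after about 34 s: the lever is in its notch, and the rectangular-bow key is fully home, turned clockwise to the stop and still gripped and held against the spring.

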